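Slide the bracket plate off the stand's edge and lay it in the kit tray

ROBOT

A 7-joint arm with a two-finger parallel gripper is mounted at the origin on the work surface; the furniture and walls round the work are solid. World frame = base frame: x ahead of the robot, y to its left, z up, the work surface at z = 0. Lengths are in m, angles in rad, forces in N, time in s.
With the tool pointing down it reaches from about 0.4 to 0.85 m from the base axis. Payload 4.5 kg.
Tool frame: the origin (TCP) lies at the very end of the fingers, on their centre line; the grasp point (between the pads) lies 19 mm behind it; z points along the fingers, y is the line along which they close (so a half turn about z gives the same grasp; the last joint's range is limited). The gripper opens to 85 mm and grips with 20 to 120 N. Pads are 22 mm wide; open, the fingers measure 114 mm over their backs; the gripper's body (76 mm by 85 mm) begins 54 mm behind the grasp point. The pads swing forward as they close: fully open they stand 13 mm farther back than shut.
Start: joints at [-1.242, 0.689, -0.195, 1.565, 0.157, 0.902, -0.215], TCP at [0.182, 0.598, 0.231] pointing down, gripper open.
Joint ranges: [-3.01, 3.01], [-0.46, 2.08], [-1.47, 1.51], [0.13, 2.56], [-1, 4.14], [0.04, 2.09], [-2.66, 2.66]. Speed limits (rad/s): [2.57, 2.57, 3.14, 3.14, 3.14, 3.14, 3.14].

INTERFACE

Orientations are given as [roll, pitch, yaw] about the fixed x, y, z axes, in that order (R = Rz(yaw) Ry(pitch) Rx(roll)).
In Python, from bench import manip, optics, workorder gives the robot as it stands. The module is installed in compiled form; this text tells all that it offers.
- The arm moves only by the tool servo_tool, never from a script. Its argument "series" is one flat list of numbers, 5 for each row, row after row: the gripper command: -1 is fully open, 1 is shut, values between are in proportion, then the shift along the tool's x, y, z normalised to -1 to 1, where 1 is 0.15 m, then the turn about the tool's z normalised to -1 to 1, where 1 is 120 degrees. In form: [fingers, x, y, z, roll, fingers, x, y, z, roll, ...]. A call has 1 to 12 rows; each row is the pose to reach, as a shift and turn from the pose commanded when the call began, along the tool's axes at that moment; what a row does not reach only later rows make up. A row lasts 1/12 s, in which the tool goes at most 41.7 mm and 7.16 degrees, less where a joint would pass 70% of its speed; a pose out of reach is approached as far as the arm can. A call with a number of a shift or a turn outside -1 to 1 is refused whole. A call with a gripper value outside its range is refused whole. The fingers move at their own pace and stop on an object; the grip force is fixed at half the most. Time passes only in rows, so rows that repeat a pose let the fingers close. It gives the time, the measured TCP pose, the force, the opening and the grip force at its end, in the units of the state.
- manip.observe(): the state, without advancing time (a new reading comes with each control period).
- optics.read_camera(name): name is "side" or "top"; returns a dict with "frame" (420x560x3 uint8, red, green, blue), "K" (3x3 intrinsics, pixels), "world_to_cam" (4x4, takes a point from world to camera coordinates). Camera axes: x right, y down, z forward; pixel columns grow to the right and rows downward; lengths in m; the calibration is good to about 2 mm. A picture is of the moment at which its call begins. There is no depth.
- workorder.sign_off(): hands the job in; it is judged then, once.
The state is a dict: "time_s": time; "joints": joint angles; "qvel": joint speeds; "joint_efforts": joint torques, N m; "tcp_pos": TCP position; "ee_rot": TCP orientation; "wrist_force": force on the tool from outside, world axes, zero at the start; "torque": the same for the moment, N m; "grip_width": finger opening in m; "finger_force": force on a finger pad.
Only numpy, scipy, OpenCV 4.12 (cv2) and the standard library are available. Lean on these libraries where they do the work, as an engineer would, in place of code of your own. Each camera call takes 0.05 s, during which the arm holds its last target. There are 200 camera calls.

TASK

Kit the bracket plate, the flat plate with two small holes: the rails hide its sides, so slide it forward along its lane until about a third of it overhangs the stand's open front edge, still lying level, then grip the overhanging end by its two sides and lift it well clear above the stand. Lay it flat on the floor of the shallow tray and let go. Do not drop it on the bench, and leave the other plate, with the single large hole, where it lies.

Things in the scene. Friction and masses are not known exactly. Their poses are not given: they have to be found in the camera images.
- bracket_plate_centre (a point): Centre (half-way up, centre of mass) of the plate to move: aluminium, 120 x 48 x 6 mm, 0.08 kg, long side along its x, two 14 mm holes 42 mm either side of the centre. Lies loose in one of the stand's two lanes, long side along the lane, front end 10 to 24 mm behind the open front edge. Tips off if over 58 mm overhangs.
- flange_plate_centre (a point): Centre (half-way up) of the other plate, which must stay in its lane: the same aluminium and outline, 120 x 48 x 6 mm, but with one 28 mm hole in its middle.
- stand: Fixed stand, 190 (x) x 128 (y) x 61 mm; origin: centre of its underside, z up. Two lanes along x, centred at y = +30 and -30 mm, 52 mm wide, black floor at z = 55 mm, between 8 mm rails to z = 61 mm, flush with the plates' tops. Open front edge at x = -95 mm (robot side); closed at the back, x = 89 mm. 40 to 54 mm of empty lane behind each plate lets shut fingertips in to push its rear end.
- tray: Fixed shallow open grey tray, 190 (x) x 150 (y) x 14 mm outside, walls and floor 4 mm thick (floor top at z = 4 mm); origin: centre of its underside. The plate may lie in it at any place and direction, flat on the floor.
Things that resemble listed ones, but are neither listed nor needed, are in the scene too. Leave any black look-alike of the part that bears bracket_plate_centre alone.

How it is judged:
By the outcome, as a careful person would: the job done as asked, in the order asked, and still so for the second after the job is handed in, with the robot touching nothing.
It also fails if it takes over 64 s, if anything falls off the work surface, if the arm or the gripper's body presses on something with over 40 N, if the wrist force passes 120 N, or if a joint passes its speed limit or range.

## Working session

There is one attempt and no reset: what is moved stays moved. The work goes in short steps, Python scripts to look and compute and a tool call to move; the robot and the scene stay as the last step left them, time stands still between calls to the robot, and variables do not carry over. Pictures are saved under pics/ and viewed, at most 10 in all, crops included, and the job is handed in when it is done.

Besides the shell and the picture viewer there is one more tool, called after "Call:" by a JSON object that holds its "op" and its "data". servo_tool: Moves the arm, as the interface text tells. Its arguments: {"type":"object","properties":{"series":{"type":"array"}},"required":["series"]}

```bash
mkdir -p pics; python3 - <<'E'
from bench import manip, optics
import cv2,numpy as np
s=manip.observe();print({k:np.round(v,3).tolist() for k,v in s.items()})
for n in("top","side"):
    d=optics.read_camera(n);cv2.imwrite(f"pics/{n}0.png",d["frame"][...,::-1]);print(n,d["K"].round(1).tolist(),d["world_to_cam"].round(3).tolist())
E
```

```text
{'time_s': 0.0, 'joints': [-1.242, 0.69, -0.194, 1.566, 0.157, 0.902, -0.215], 'qvel': [0.0, 0.001, 0.001, -0.002, 0.001, 0.0, -0.001], 'joint_efforts': [0.0, -53.96, -1.266, -15.854, 0.009, 0.01, -0.0], 'tcp_pos': [0.181, 0.597, 0.23], 'ee_rot': [-3.14, 0.0, 2.847], 'wrist_force': [0.476, 0.575, -0.456], 'torque': [-0.038, 0.013, -0.003], 'finger_force': 0.0, 'grip_width': 0.086}
top [[380.9, 0.0, 283.6], [0.0, 380.9, 207.5], [0.0, 0.0, 1.0]] [[-0.027, -1.0, 0.005, 0.106], [-0.993, 0.026, -0.119, 0.547], [0.118, -0.008, -0.993, 0.861], [0.0, 0.0, 0.0, 1.0]]
side [[387.6, 0.0, 278.9], [0.0, 387.6, 210.6], [0.0, 0.0, 1.0]] [[-0.317, 0.949, 0.004, 0.094], [0.634, 0.215, -0.743, -0.333], [-0.706, -0.232, -0.669, 1.302], [0.0, 0.0, 0.0, 1.0]]
```

View pics/top0.png

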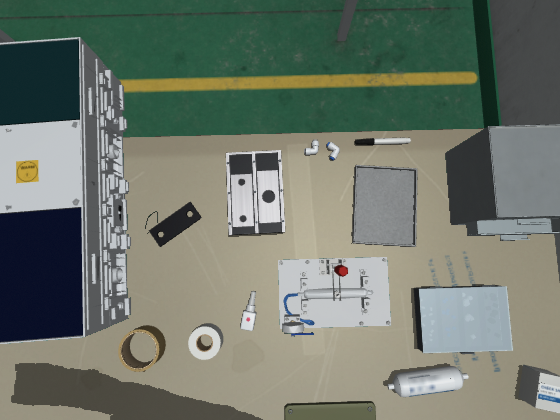

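View pics/side0.png

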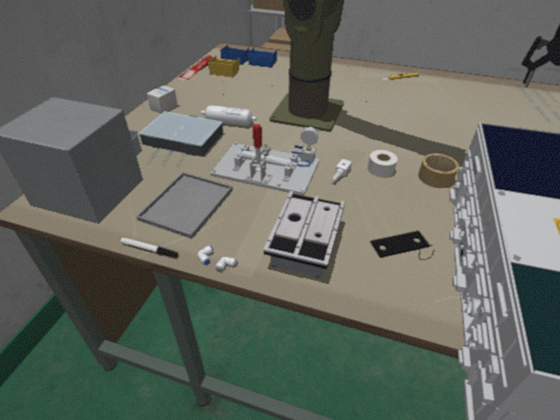

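Both views agree. In the top view the bracket plate is in the left lane (+y), with small holes near (241,182) and (243,218). The flange plate is in the right lane, with its large hole at (268,196). The black two-hole plate at (175,224) is a decoy. The shallow grey tray is at (384,206), and the larger boxes at (464,320) and (510,180) are not trays. Next is a close crop plus measurement.

```bash
cat > h.py <<'E'
from bench import manip, optics
import cv2,numpy as np
def ray(d,u,v,z):
    W=d["world_to_cam"];R=W[:3,:3];c=-R.T@W[:3,3]
    r=R.T@np.linalg.inv(d["K"])@np.array([u,v,1.]);return c+r*(z-c[2])/r[2]
def proj(d,p):
    q=d["K"]@(d["world_to_cam"]@np.append(p,1))[:3];return q[:2]/q[2]
E
python3 - <<'E'
from h import *
d=optics.read_camera("top");f=d["frame"]
x0,y0=215,140
c=f[y0:250,x0:300];cv2.imwrite("pics/crop1.png",cv2.resize(c,None,fx=5,fy=5,interpolation=cv2.INTER_CUBIC)[...,::-1])
g=cv2.cvtColor(f,cv2.COLOR_RGB2GRAY)
# tray
m=cv2.inRange(g[150:260,345:425],60,132)
hsv=cv2.cvtColor(f,cv2.COLOR_RGB2HSV)
def rect(mask,z,amin):
    for k in cv2.findContours(mask,cv2.RETR_LIST,cv2.CHAIN_APPROX_NONE)[0]:
        if cv2.contourArea(k)<amin: continue
        b=cv2.boxPoints(cv2.minAreaRect(k)); P=np.array([ray(d,*p,z) for p in b])
        print(b.round(1).tolist(),P[:,:2].round(3).tolist(),"ctr",P.mean(0).round(4),"sides",np.linalg.norm(P[1]-P[0]).round(3),np.linalg.norm(P[2]-P[1]).round(3))
t=np.zeros_like(g);t[155:255,345:425]=((hsv[...,1]<45))[155:255,345:425]*255
print("tray");rect(t,.014,2000)
s=np.zeros_like(g);s[145:245,220:292]=((g<90))[145:245,220:292]*255
print("dark");rect(s,.061,12)
s=np.zeros_like(g);s[145:245,220:292]=((g>140)&(hsv[...,1]<40))[145:245,220:292]*255
print("light");rect(s,.061,300)
E
```

```text
tray
[[345.0, 155.0], [424.0, 155.0], [424.0, 254.0], [345.0, 254.0]] [[0.677, -0.062], [0.672, -0.255], [0.432, -0.238], [0.438, -0.051]] ctr [ 0.5546 -0.1512  0.014 ] sides 0.193 0.24
dark
[[240.0, 216.0], [245.0, 216.0], [245.0, 221.0], [240.0, 221.0]] [[0.53, 0.191], [0.529, 0.179], [0.518, 0.179], [0.518, 0.191]] ctr [0.5238 0.185  0.061 ] sides 0.011 0.011
[[227.10000610351562, 216.1999969482422], [281.20001220703125, 213.8000030517578], [282.1000061035156, 234.0], [228.0, 236.5]] [[0.53, 0.22], [0.532, 0.097], [0.486, 0.097], [0.484, 0.218]] ctr [0.5081 0.1579 0.061 ] sides 0.122 0.046
[[260.0, 196.0], [268.0, 188.0], [276.0, 196.0], [268.0, 204.0]] [[0.574, 0.144], [0.592, 0.126], [0.573, 0.108], [0.555, 0.127]] ctr [0.5736 0.1263 0.061 ] sides 0.026 0.026
[[239.0, 179.0], [244.0, 179.0], [244.0, 184.0], [239.0, 184.0]] [[0.615, 0.192], [0.614, 0.18], [0.603, 0.18], [0.603, 0.192]] ctr [0.6087 0.1861 0.061 ] sides 0.011 0.012
[[228.0, 154.0], [252.0, 154.0], [252.0, 182.0], [228.0, 182.0]] [[0.674, 0.216], [0.672, 0.161], [0.607, 0.162], [0.608, 0.217]] ctr [0.6404 0.1891 0.0
[... 297 characters left out ...]
00610351562], [253.5, 225.5], [232.3000030517578, 226.3000030517578]] [[0.626, 0.211], [0.627, 0.163], [0.507, 0.16], [0.507, 0.208]] ctr [0.5666 0.1856 0.061 ] sides 0.049 0.119
[[251.10000610351562, 152.39999389648438], [280.1000061035156, 149.8000030517578], [285.29998779296875, 207.5], [256.3999938964844, 210.10000610351562]] [[0.676, 0.163], [0.681, 0.096], [0.546, 0.088], [0.542, 0.153]] ctr [0.6113 0.125  0.061 ] sides 0.067 0.135
[[224.1999969482422, 152.1999969482422], [281.5, 149.3000030517578], [285.6000061035156, 231.3000030517578], [228.3000030517578, 234.10000610351562]] [[0.678, 0.225], [0.682, 0.093], [0.492, 0.088], [0.489, 0.217]] ctr [0.5855 0.1559 0.061 ] sides 0.132 0.19
```

View pics/crop1.png

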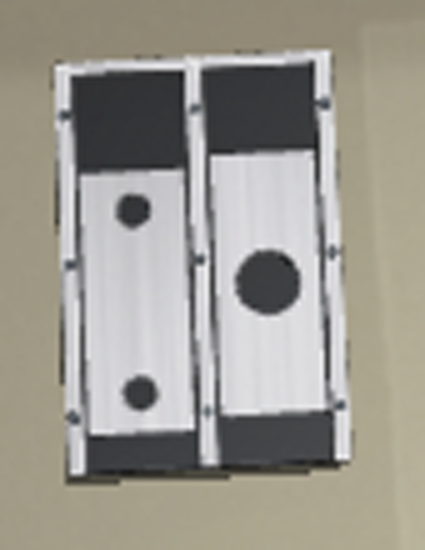

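The crop confirms the choice: the left-lane plate has two small holes at crop pixels (133,210) and (140,392), and the single-hole plate is on the right. The plate centre is about (0.567, 0.186), and its size and hole spacing (85 mm) check out. The front end is about 16 mm behind the edge and the yaw is about 1.5°. I'll move up and toward the stand with the fingers shutting.

Call:
{"op": "servo_tool", "data": {"series": [1,0,0,-0.2,0,1,-0.1,-0.05,-0.467,0,1,-0.3,-0.16,-0.467,-0.05,1,-0.5,-0.27,-0.467,-0.1,1,-0.7,-0.37,-0.467,-0.153,1,-0.831,-0.445,-0.467,-0.153,1,-0.831,-0.445,-0.467,-0.153]}}

```text
time_s: 0.73
tcp_pos: [0.2874, 0.4926, 0.3009]
ee_rot: [-3.137, 0.003, -3.125]
wrist_force: [0.2, -0.6, 0.3]
grip_width: 0.0003
finger_force: 0.0
```

```bash
cat >> h.py <<'E'
from scipy.spatial.transform import Rotation as Ro
def mv(t,yaw=None,s=None):
    s=s or manip.observe();R=Ro.from_euler('xyz',s["ee_rot"])
    d=R.inv().apply(np.array(t)-s["tcp_pos"])/.15
    dy=0 if yaw is None else -np.degrees((yaw-s["ee_rot"][2]+np.pi)%(2*np.pi)-np.pi)/120
    print("to",t,"shift",d.round(3),"turn",round(dy,3))
def st():
    s=manip.observe();print(round(s["time_s"],2),np.round(s["tcp_pos"],4),np.round(s["ee_rot"],3),"F",np.round(s["wrist_force"],1),"w",round(float(s["grip_width"]),4),np.round(s["joints"],2))
E
python3 -c "
from h import *
st();mv([.41,.38,.30],3.168);mv([.649,.188,.20])"
```

```text
0.73 [0.2874 0.4926 0.3009] [-3.137e+00  3.000e-03 -3.125e+00] F [ 0.2 -0.6  0.3] w 0.0003 [-0.95  0.55 -0.3   1.64  0.19  0.99  0.28]
to [0.41, 0.38, 0.3] shift [-0.805 -0.764  0.013] turn -0.005
to [0.649, 0.188, 0.2] shift [-2.375 -2.067  0.691] turn 0
```

Call:
{"op": "servo_tool", "data": {"series": [1,-0.15,-0.2,0,-0.005,1,-0.35,-0.4,0,-0.005,1,-0.55,-0.6,0,-0.005,1,-0.75,-0.8,0,-0.005,1,-0.9,-0.95,0,-0.005,1,-1,-1,0,-0.005,1,-1,-1,0,-0.005]}}

```text
time_s: 1.32
tcp_pos: [0.4397, 0.3479, 0.3009]
ee_rot: [-3.139, 0.002, -3.114]
wrist_force: [1.2, -0.5, 0.4]
grip_width: -0.0
finger_force: 0.0
```

Call:
{"op": "servo_tool", "data": {"series": [1,-0.15,-0.15,0.1,0,1,-0.35,-0.35,0.2,0,1,-0.55,-0.55,0.3,0,1,-0.75,-0.75,0.4,0,1,-0.9,-0.9,0.5,0,1,-1,-1,0.6,0,1,-1,-1,0.691,0,1,-1,-1,0.691,0]}}

```text
time_s: 1.98
tcp_pos: [0.5892, 0.206, 0.1942]
ee_rot: [-3.14, -0.006, -3.108]
wrist_force: [-0.4, -0.3, -0.5]
grip_width: 0.0001
finger_force: 0.0
```

```bash
python3 -c "
from h import *
st();mv([.65,.188,.10],3.168)"
```

```text
1.98 [0.5892 0.206  0.1942] [-3.14  -0.006 -3.108] F [-0.4 -0.3 -0.5] w 0.0001 [-0.26  0.74 -0.28  1.6   0.25  0.85  0.97]
to [0.65, 0.188, 0.1] shift [-0.405 -0.132  0.626] turn 0.004
```

Call:
{"op": "servo_tool", "data": {"series": [1,-0.2,-0.07,0.1,0.004,1,-0.405,-0.132,0.3,0.004,1,-0.405,-0.132,0.5,0.004,1,-0.405,-0.132,0.6,0.004,1,-0.405,-0.132,0.626,0.004,1,-0.405,-0.132,0.626,0.004]}}

```text
time_s: 2.48
tcp_pos: [0.6503, 0.1924, 0.1033]
ee_rot: [3.14, -0.003, -3.111]
wrist_force: [0.3, -0.3, 0.9]
grip_width: 0.0003
finger_force: 0.0
```

```bash
python3 - <<'E'
from h import *
st();mv([.65,.188,.062],3.168)
d=optics.read_camera("side");c=d["frame"][150:290,230:390];cv2.imwrite("pics/s1.png",cv2.resize(c,None,fx=4,fy=4,interpolation=cv2.INTER_CUBIC)[...,::-1])
E
```

```text
2.48 [0.6503 0.1924 0.1033] [ 3.140e+00 -3.000e-03 -3.111e+00] F [ 0.3 -0.3  0.9] w 0.0003 [-0.23  0.92 -0.26  1.48  0.29  0.78  1.01]
to [0.65, 0.188, 0.062] shift [ 0.002 -0.03   0.275] turn 0.002
```

View pics/s1.png

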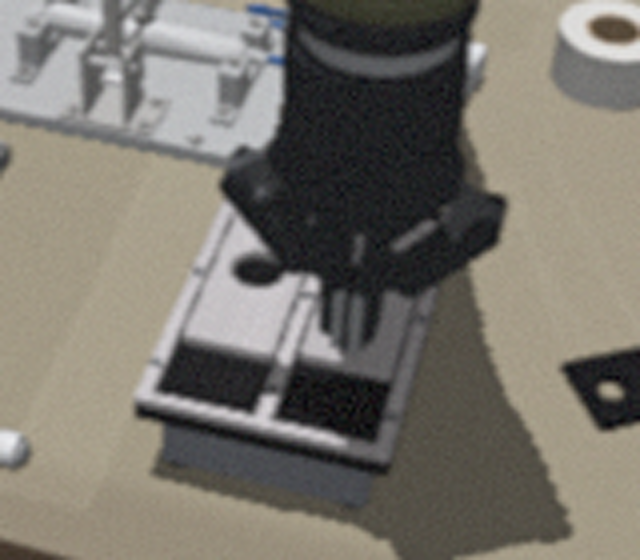

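The fingertip is at crop (350,350), directly above the left lane, with the black gap behind the bracket plate at (335,405). I'll check the projected target, then descend.

```bash
python3 - <<'E'
from h import *
st()
d=optics.read_camera("side")
for p in([.65,.188,.055],[.639,.188,.055],[.661,.188,.055],manip.observe()["tcp_pos"]): print(p,((proj(d,p)-[230,150])*4).round())
mv([.65,.188,.068],3.168)
E
```

```text
2.53 [0.6514 0.1924 0.1048] [ 3.14   0.    -3.111] F [ 0.5 -0.3 -0.4] w -0.0001 [-0.22  0.92 -0.26  1.48  0.29  0.78  1.01]
[0.65, 0.188, 0.055] [332. 402.]
[0.639, 0.188, 0.055] [338. 387.]
[0.661, 0.188, 0.055] [326. 418.]
[0.65221822 0.19216871 0.10563849] [346. 335.]
to [0.65, 0.188, 0.068] shift [ 0.016 -0.028  0.251] turn 0.002
```

Call:
{"op": "servo_tool", "data": {"series": [1,0,-0.027,0.1,0,1,0,-0.027,0.2,0,1,0,-0.027,0.25,0,1,0,-0.027,0.25,0,1,0,-0.027,0.25,0]}}

```text
time_s: 3.0
tcp_pos: [0.6525, 0.1867, 0.0674]
ee_rot: [3.141, 0.001, -3.113]
wrist_force: [0.2, 0.0, -0.3]
grip_width: 0.0002
finger_force: 0.0
```

```bash
python3 - <<'E'
from h import *
for i in range(4):
  st(); optics.read_camera("side")
mv([.65,.188,.058],3.168)
E
```

```text
3.0 [0.6525 0.1867 0.0674] [ 3.141e+00  1.000e-03 -3.113e+00] F [ 0.2  0.  -0.3] w 0.0002 [-0.22  0.97 -0.24  1.5   0.31  0.71  1.  ]
3.05 [0.6528 0.1867 0.0677] [ 3.140e+00  2.000e-03 -3.113e+00] F [ 1.3  0.8 -0.1] w -0.0001 [-0.22  0.97 -0.24  1.5   0.31  0.71  1.  ]
3.1 [0.653  0.1866 0.0678] [ 3.140e+00  2.000e-03 -3.114e+00] F [ 0.2  0.8 -0.1] w -0.0002 [-0.22  0.97 -0.24  1.5   0.31  0.71  1.  ]
3.15 [0.6529 0.1864 0.0677] [ 3.141e+00  2.000e-03 -3.114e+00] F [0.1 0.4 0.1] w -0.0005 [-0.22  0.97 -0.24  1.5   0.31  0.71  1.  ]
to [0.65, 0.188, 0.058] shift [0.018 0.012 0.063] turn 0.001
```

Call:
{"op": "servo_tool", "data": {"series": [1,0.015,0.01,0.02,0,1,0.015,0.01,0.045,0,1,0.015,0.01,0.065,0,1,0.015,0.01,0.065,0,1,0.015,0.01,0.065,0]}}

```text
time_s: 3.62
tcp_pos: [0.6496, 0.1871, 0.0561]
ee_rot: [-3.141, -0.001, -3.114]
wrist_force: [0.3, 0.1, -0.3]
grip_width: -0.0001
finger_force: 0.0
```

```bash
python3 - <<'E'
from h import *
for i in range(2):
  optics.read_camera("side");st()
E
```

```text
3.67 [0.6498 0.1871 0.0563] [-3.141 -0.    -3.114] F [ 0.2 -0.4 -0.1] w 0.0002 [-0.23  0.98 -0.24  1.51  0.31  0.69  0.99]
3.72 [0.6499 0.1872 0.0565] [ 3.142 -0.    -3.114] F [0.2 0.4 0.6] w 0.0001 [-0.23  0.98 -0.24  1.51  0.31  0.69  0.99]
```

Call:
{"op": "servo_tool", "data": {"series": [1,0.04,0,-0.004,0,1,0.08,0,-0.004,0,1,0.12,0,-0.004,0,1,0.155,0,-0.004,0,1,0.19,0,-0.004,0,1,0.225,0,-0.004,0,1,0.26,0,-0.004,0,1,0.295,0,-0.004,0,1,0.325,0,-0.004,0,1,0.35,0,-0.004,0,1,0.36,0,-0.004,0,1,0.36,0,-0.004,0]}}

```text
time_s: 4.72
tcp_pos: [0.5953, 0.1857, 0.0571]
ee_rot: [-3.141, -0.001, -3.114]
wrist_force: [-0.2, -0.4, -0.4]
grip_width: 0.0001
finger_force: 0.0
```

```bash
python3 - <<'E'
from h import *
d=optics.read_camera("top");st()
c=d["frame"][140:260,205:305];cv2.imwrite("pics/t2.png",cv2.resize(c,None,fx=5,fy=5,interpolation=cv2.INTER_CUBIC)[...,::-1])
E
```

```text
4.77 [0.5955 0.1857 0.0571] [-3.141e+00 -1.000e-03 -3.114e+00] F [ 0.1  0.2 -0.7] w 0.0 [-0.26  0.92 -0.21  1.69  0.32  0.57  0.94]
```

View pics/t2.png

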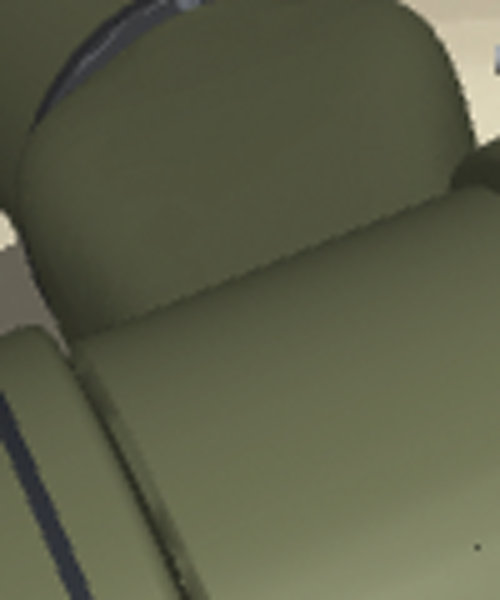

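The arm blocks the top view here. By dead reckoning the overhang is about 26 mm, so I'll push a further 13 mm, then rise and look.

Call:
{"op": "servo_tool", "data": {"series": [1,0.025,0,0,0,1,0.05,0,0,0,1,0.07,0,0,0,1,0.085,0,0,0,1,0.087,0,0,0,1,0.087,0,0,0,1,0.06,0,0,0,1,0.04,0,-0.1,0,1,0.04,0,-0.3,0,1,0.04,0,-0.6,0,1,0.04,0,-0.9,0,1,0.04,0,-1,0]}}

```text
time_s: 5.77
tcp_pos: [0.5921, 0.1865, 0.212]
ee_rot: [3.139, 0.006, -3.114]
wrist_force: [0.5, 0.3, 0.3]
grip_width: -0.0002
finger_force: 0.0
```

Call:
{"op": "servo_tool", "data": {"series": [1,0,0.2,-0.2,0,0,0,0.45,-0.3,0,-1,0,0.7,-0.3,0,-1,0,0.9,-0.3,0,-1,0,1,-0.3,0,-1,0,1,-0.3,0]}}

```text
time_s: 6.27
tcp_pos: [0.5838, 0.3409, 0.2519]
ee_rot: [3.138, -0.001, -3.107]
wrist_force: [-0.7, 0.4, -0.1]
grip_width: 0.0609
finger_force: 0.0
```

```bash
python3 - <<'E'
from h import *
st()
for n in("top","side"):
    d=optics.read_camera(n);c=d["frame"][140:280,215:375];a=cv2.resize(c,None,fx=2.5,fy=2.5,interpolation=cv2.INTER_CUBIC)[...,::-1]
    b=a if n=="top" else np.hstack([b,a])
cv2.imwrite("pics/v3.png",b)
E
```

```text
6.27 [0.5838 0.3409 0.2519] [ 3.138e+00 -1.000e-03 -3.107e+00] F [-0.7  0.4 -0.1] w 0.0609 [-0.45  0.75 -0.28  1.37  0.21  1.06  0.84]
```

View pics/v3.png

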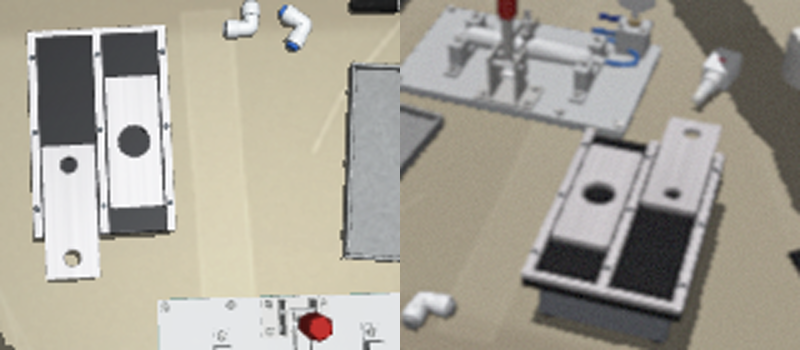

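The plate now overhangs level: in the top view it spans rows 145–280 with the stand edge at row 237, so about 38 mm overhangs. The flange plate hasn't moved. Next I'll measure for the grip and measure the tray.

```bash
python3 - <<'E'
from h import *
st()
d=optics.read_camera("top");f=d["frame"];g=cv2.cvtColor(f,cv2.COLOR_RGB2GRAY);hs=cv2.cvtColor(f,cv2.COLOR_RGB2HSV)
T=lambda u,v:ray(d,u/2.5+215,v/2.5+140,.061).round(4)
print("rear corners",T(41,145),T(97,147),"front",T(46,280),T(100,277),"holes",T(69,163),T(72,258))
# overhanging part: bright unsaturated pixels
m=((g>150)&(hs[...,1]<35)).astype(np.uint8)*255
w=np.zeros_like(m);w[236:256,225:262]=m[236:256,225:262]
k=max(cv2.findContours(w,cv2.RETR_EXTERNAL,2)[0],key=cv2.contourArea)
b=cv2.boxPoints(cv2.minAreaRect(k));print(b.round(1).tolist(),[ray(d,*p,.061)[:2].round(4).tolist() for p in b])
# tray corners from crop (top0 view)
for p in((357,166),(415,170),(414,246),(353,242)):print("tray",ray(d,*p,.014).round(3))
E
```

```text
6.37 [0.5858 0.3343 0.2515] [-3.139e+00 -1.000e-03 -3.114e+00] F [ 0.2 -0.8 -0.6] w 0.0746 [-0.45  0.75 -0.28  1.37  0.22  1.06  0.84]
rear corners [0.5712 0.2096 0.061 ] [0.568  0.1587 0.061 ] front [0.4491 0.2064 0.061 ] [0.4505 0.1581 0.061 ] holes [0.554  0.1844 0.061 ] [0.4681 0.1829 0.061 ]
[[233.0, 236.0], [255.0, 236.0], [255.0, 251.0], [233.0, 251.0]] [[0.4849, 0.2069], [0.4835, 0.1575], [0.45, 0.1581], [0.4514, 0.2073]]
tray [ 0.649 -0.09   0.014]
tray [ 0.635 -0.23   0.014]
tray [ 0.452 -0.215  0.014]
tray [ 0.465 -0.071  0.014]
```

```bash
python3 -c "
from h import *
mv([.469,.183,.15],3.168)"
```

```text
to [0.469, 0.183, 0.15] shift [ 0.808 -0.977  0.68 ] turn -0.0
```

Call:
{"op": "servo_tool", "data": {"series": [-1,0.15,-0.18,0,0,-1,0.33,-0.4,0,0,-1,0.5,-0.62,0.1,0,-1,0.65,-0.8,0.3,0,-1,0.77,-0.94,0.5,0,-1,0.808,-0.977,0.65,0,-1,0.808,-0.977,0.68,0,-1,0.808,-0.977,0.68,0,-1,0.808,-0.977,0.68,0]}}

```text
time_s: 7.17
tcp_pos: [0.4706, 0.1861, 0.151]
ee_rot: [3.14, 0.003, -3.115]
wrist_force: [0.5, 0.0, 0.9]
grip_width: 0.0854
finger_force: 0.0
```

```bash
python3 -c "
from h import *
optics.read_camera('top');optics.read_camera('top');optics.read_camera('top')
st();mv([.469,.183,.075],3.168)"
```

```text
7.32 [0.4705 0.1871 0.1515] [ 3.139  0.004 -3.114] F [ 0.3  0.3 -0.1] w 0.0854 [-0.32  0.67 -0.24  2.    0.3   0.5   0.82]
to [0.469, 0.183, 0.075] shift [ 0.013 -0.028  0.51 ] turn 0.001
```

Call:
{"op": "servo_tool", "data": {"series": [-1,0.01,-0.028,0.1,0,-1,0.01,-0.028,0.25,0,-1,0.01,-0.028,0.4,0,-1,0.01,-0.028,0.5,0,-1,0.01,-0.028,0.5,0,-1,0.01,-0.028,0.5,0]}}

```text
time_s: 7.82
tcp_pos: [0.4678, 0.1821, 0.0754]
ee_rot: [3.141, 0.001, -3.113]
wrist_force: [-0.1, -0.4, 0.3]
grip_width: 0.0856
finger_force: 0.0
```

```bash
python3 -c "
from h import *
for i in range(2): optics.read_camera('top')
st();mv([.469,.183,.048],3.168)"
```

```text
7.92 [0.4683 0.1822 0.0763] [ 3.140e+00  2.000e-03 -3.114e+00] F [ 0.3 -0.1  0.4] w 0.0853 [-0.37  0.8  -0.15  2.06  0.36  0.31  0.77]
to [0.469, 0.183, 0.048] shift [-0.004  0.005  0.189] turn 0.001
```

Call:
{"op": "servo_tool", "data": {"series": [-1,-0.004,0.005,0.08,0,-1,-0.004,0.005,0.16,0,-1,-0.004,0.005,0.187,0,-1,-0.004,0.005,0.187,0,-1,-0.004,0.005,0.187,0]}}

```text
time_s: 8.33
tcp_pos: [0.4682, 0.1824, 0.0478]
ee_rot: [3.141, 0.001, -3.114]
wrist_force: [0.2, -0.6, 0.1]
grip_width: 0.0853
finger_force: 0.0
```

```bash
python3 - <<'E'
from h import *
for i in range(2): d=optics.read_camera('side')
st()
print(proj(d,[.469,.183,.058]))
c=d["frame"][125:245,265:385];cv2.imwrite("pics/s4.png",cv2.resize(c,None,fx=5,fy=5,interpolation=cv2.INTER_CUBIC)[...,::-1])
E
```

```text
8.43 [0.4683 0.1824 0.0479] [ 3.141e+00  1.000e-03 -3.114e+00] F [-0.5  0.7 -0.4] w 0.0852 [-0.39  0.85 -0.12  2.06  0.38  0.25  0.76]
[331.02185441 193.5209687 ]
```

View pics/s4.png

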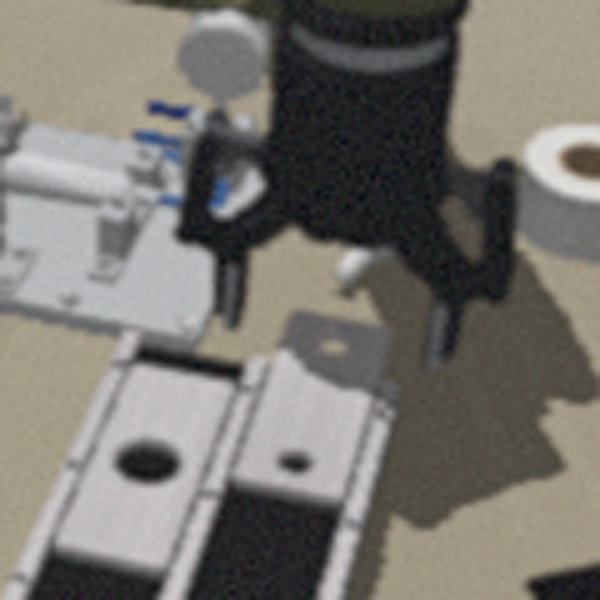

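The open fingers straddle the overhanging end, with tips at crop (230,325) and (435,360) and the plate end at (335,345) midway between them. Closing now.

Call:
{"op": "servo_tool", "data": {"series": [1,0,0,0,0,1,0,0,0,0,1,0,0,0,0,1,0,0,0,0,1,0,0,0,0,1,0,0,0,0,1,0,0,0,0,1,0,0,0,0]}}

```text
time_s: 9.1
tcp_pos: [0.4679, 0.1823, 0.0476]
ee_rot: [3.141, 0.001, -3.114]
wrist_force: [-1.2, 0.3, 5.2]
grip_width: 0.0462
finger_force: 60.3
```

Call:
{"op": "servo_tool", "data": {"series": [1,0,0,-0.03,0,1,0,0,-0.08,0,1,0,0,-0.15,0,1,0,0,-0.25,0,1,0,0,-0.35,0,1,0,0,-0.45,0,1,0,0,-0.55,0,1,0,0,-0.65,0,1,0,0,-0.73,0,1,0,0,-0.78,0,1,0,0,-0.8,0,1,0,0,-0.8,0]}}

```text
time_s: 10.1
tcp_pos: [0.468, 0.1821, 0.1677]
ee_rot: [3.141, 0.001, -3.114]
wrist_force: [-0.4, 0.1, -0.9]
grip_width: 0.0461
finger_force: 61.4
```

```bash
python3 - <<'E'
from h import *
d=optics.read_camera('side')
st();mv([.509,-.150,.20],3.168)
c=d["frame"][65:245,245:405];cv2.imwrite("pics/s5.png",cv2.resize(c,None,fx=3.3,fy=3.3,interpolation=cv2.INTER_CUBIC)[...,::-1])
E
```

```text
10.15 [0.4676 0.182  0.1671] [-3.142 -0.    -3.114] F [ 0.4  0.3 -0.9] w 0.0461 [-0.3   0.64 -0.26  2.    0.3   0.54  0.83]
to [0.509, -0.15, 0.2] shift [-0.214 -2.22  -0.219] turn 0.001
```

View pics/s5.png

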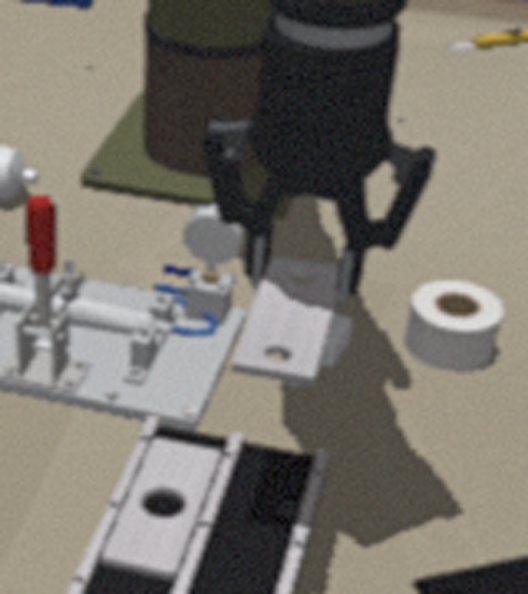

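The plate is held level, far end at crop (275,365), lifted about 120 mm above the stand. Now I'll carry it to the tray.

Call:
{"op": "servo_tool", "data": {"series": [1,0,-0.04,-0.1,0,1,-0.03,-0.1,-0.22,0,1,-0.05,-0.2,-0.3,0,1,-0.08,-0.3,-0.3,0,1,-0.1,-0.42,-0.3,0,1,-0.12,-0.54,-0.3,0,1,-0.15,-0.66,-0.3,0,1,-0.17,-0.78,-0.3,0,1,-0.19,-0.88,-0.3,0,1,-0.2,-0.95,-0.3,0,1,-0.21,-0.99,-0.3,0,1,-0.21,-1,-0.3,0]}}

```text
time_s: 11.15
tcp_pos: [0.5034, 0.032, 0.2115]
ee_rot: [-3.141, -0.001, -3.115]
wrist_force: [0.0, 1.2, -1.6]
grip_width: 0.0463
finger_force: 61.7
```

Call:
{"op": "servo_tool", "data": {"series": [1,0,-0.04,0,0,1,0,-0.1,0,0,1,0,-0.2,0,0,1,0,-0.3,0,0,1,0,-0.42,0,0,1,0,-0.54,0,0,1,0,-0.66,0,0,1,0,-0.78,0,0,1,0,-0.88,0,0,1,0,-0.95,0,0,1,0,-0.99,0,0,1,0,-1,0,0]}}

```text
time_s: 12.15
tcp_pos: [0.5075, -0.1179, 0.212]
ee_rot: [-3.141, -0.0, -3.115]
wrist_force: [0.1, 0.4, -1.4]
grip_width: 0.0464
finger_force: 61.7
```

```bash
python3 - <<'E'
from h import *
d=optics.read_camera('side')
st();mv([.509,-.150,.10],3.168-.08)
E
```

```text
12.2 [ 0.5076 -0.1171  0.212 ] [ 3.141 -0.    -3.114] F [-0.1 -0.3 -0.8] w 0.046 [ 0.35  0.59 -0.34  1.89  0.3   0.7   1.43]
to [0.509, -0.15, 0.1] shift [-0.004 -0.219  0.747] turn 0.039
```

Call:
{"op": "servo_tool", "data": {"series": [1,0,-0.05,0.05,0.01,1,0,-0.12,0.15,0.02,1,0,-0.18,0.27,0.03,1,0,-0.22,0.4,0.039,1,0,-0.22,0.52,0.039,1,0,-0.22,0.64,0.039,1,0,-0.22,0.74,0.039,1,0,-0.22,0.84,0.039,1,0,-0.22,0.93,0.039,1,0,-0.22,0.98,0.039,1,0,-0.22,1,0.039,1,0,-0.22,1,0.039]}}

```text
time_s: 13.2
tcp_pos: [0.5083, -0.1493, 0.0615]
ee_rot: [3.141, -0.001, 3.088]
wrist_force: [0.8, 0.1, -1.0]
grip_width: 0.0463
finger_force: 61.7
```

```bash
python3 - <<'E'
from h import *
d=optics.read_camera('side')
st();mv([.509,-.150,.012],3.168-.08)
c=d["frame"][100:250,110:290];cv2.imwrite("pics/s6.png",cv2.resize(c,None,fx=3.5,fy=3.5,interpolation=cv2.INTER_CUBIC)[...,::-1])
E
```

```text
13.25 [ 0.5087 -0.1495  0.0621] [3.141 0.    3.088] F [ 1.2  0.5 -0.4] w 0.0461 [ 0.31  0.84 -0.19  1.98  0.4   0.36  1.32]
to [0.509, -0.15, 0.012] shift [-0.002 -0.003  0.334] turn 0.0
```

View pics/s6.png

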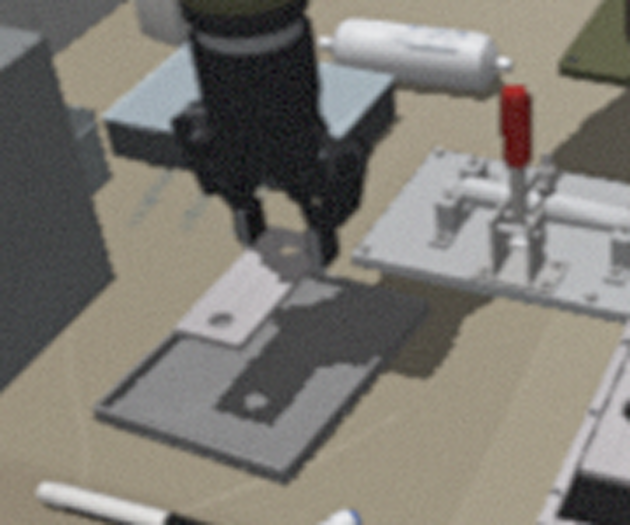

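The plate hangs level at crop (240,290), above the tray. The tray corners are at (100,410), (285,480) and (430,300), so the straight-down drop lands inside. Lowering.

Call:
{"op": "servo_tool", "data": {"series": [1,0,0,0.06,0,1,0,0,0.14,0,1,0,0,0.22,0,1,0,0,0.3,0,1,0,0,0.35,0,1,0,0,0.375,0,1,0,0,0.385,0,1,0,0,0.385,0]}}

```text
time_s: 13.92
tcp_pos: [0.5087, -0.1499, 0.0043]
ee_rot: [3.142, 0.0, 3.088]
wrist_force: [0.5, -0.0, -0.3]
grip_width: 0.0462
finger_force: 61.7
```

Call:
{"op": "servo_tool", "data": {"series": [1,0,0,0.012,0,1,0,0,0.024,0,1,0,0,0.03,0,1,0,0,0.03,0,1,0,0,0.03,0]}}

```text
time_s: 14.33
tcp_pos: [0.5091, -0.15, 0.0018]
ee_rot: [-3.141, 0.002, 3.088]
wrist_force: [-2.2, 1.2, 14.8]
grip_width: 0.0459
finger_force: 70.6
```

There is gentle contact with the floor (15 N). Releasing partway, then I'll rise.

Call:
{"op": "servo_tool", "data": {"series": [0.05,0,0,0,0,-0.1,0,0,0,0,-0.3,0,0,0,0,-0.5,0,0,0,0,-0.6,0,0,0,0,-0.6,0,0,0,0,-0.6,0,0,0,0,-0.6,0,0,0,0]}}

```text
time_s: 15.0
tcp_pos: [0.5085, -0.1498, -0.0003]
ee_rot: [3.141, -0.0, 3.088]
wrist_force: [0.4, -0.7, 0.1]
grip_width: 0.0684
finger_force: 0.0
```

Call:
{"op": "servo_tool", "data": {"series": [-0.6,0,0,-0.05,0,-0.6,0,0,-0.15,0,-0.6,0,0,-0.3,0,-0.6,0,0,-0.5,0,-0.6,0,0,-0.7,0,-0.6,0,0,-0.9,0,-0.6,0,0,-1,0,-0.6,0,0,-1,0]}}

```text
time_s: 15.67
tcp_pos: [0.5107, -0.1504, 0.1537]
ee_rot: [-3.141, 0.007, 3.087]
wrist_force: [-0.0, 0.4, 0.3]
grip_width: 0.0683
finger_force: 0.0
```

Call:
{"op": "servo_tool", "data": {"series": [-0.6,0,0.1,-0.1,0,-0.6,0,0.3,-0.3,0,-0.6,0,0.5,-0.4,0,-0.6,0,0.7,-0.4,0,-0.6,0,0.9,-0.4,0,-0.6,0,1,-0.4,0,-0.6,0,1,-0.4,0,-0.6,0,1,-0.4,0]}}

```text
time_s: 16.33
tcp_pos: [0.516, 0.0003, 0.2094]
ee_rot: [-3.141, -0.001, 3.09]
wrist_force: [-0.8, -0.7, 0.5]
grip_width: 0.0687
finger_force: 0.0
```

```bash
python3 - <<'E'
from h import *
st()
for n,(y,x) in(("top",(140,215)),("side",(150,130))):
    d=optics.read_camera(n);c=d["frame"][y:y+140,x:x+230];a=cv2.resize(c,None,fx=3,fy=2*1.5,interpolation=cv2.INTER_CUBIC)[...,::-1]
    a=cv2.resize(a,(480,292));b=a if n=="top" else np.vstack([b,a])
cv2.imwrite("pics/v7.png",b)
E
```

```text
16.33 [5.160e-01 3.000e-04 2.094e-01] [-3.141e+00 -1.000e-03  3.090e+00] F [-0.8 -0.7  0.5] w 0.0687 [ 0.1   0.59 -0.3   1.91  0.27  0.68  1.16]
```

View pics/v7.png

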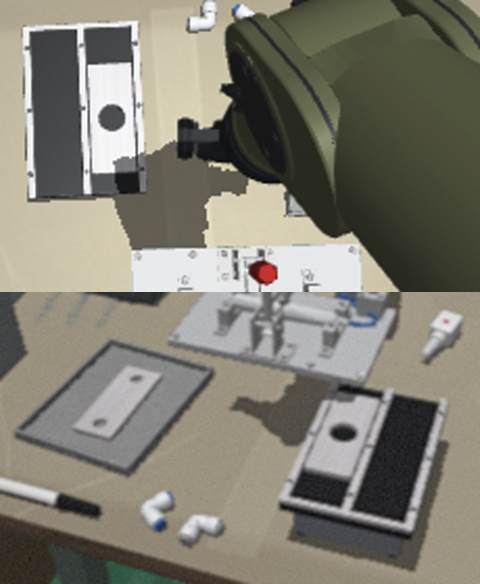

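The side view shows the bracket plate flat and centred on the tray floor at about (118,400). The flange plate is still in its lane at (342,435), and the arm is clear of everything.

```bash
python3 -c "
from bench import workorder
print(workorder.sign_off())"
```

```text
the job is handed in; nothing more can be done
None
```

The bracket plate lies flat on the tray floor and released, the flange plate is still in its lane, and the job was handed in at about 16 s of the 64 s limit; sign-off gave no verdict.

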